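Index the fixture four clicks and lock it

ROBOT

A 6-joint arm with a two-finger parallel gripper is mounted at the origin on a cart in front of the work surface, level with it; the furniture and walls round the work are solid. World frame = base frame: x ahead of the robot, y to its left, z up, the work surface at z = 0. Lengths are in m, angles in rad, forces in N, time in s.
With the tool pointing down it reaches from about 0.35 to 0.975 m from the base axis. Payload 4.9 kg.
Tool frame: the origin (TCP) lies at the very end of the fingers, on their centre line; the grasp point (between the pads) lies 19 mm behind it; z points along the fingers, y is the direction in which the jaws open and shut (so a half turn about z gives the same grasp; the last joint's range is limited). The gripper opens to 85 mm and grips with 20 to 120 N. Pads are 22 mm wide; open, the fingers measure 114 mm over their backs; the gripper's body (76 mm by 85 mm) begins 54 mm behind the grasp point. The pads swing forward as they close: fully open they stand 13 mm farther back than shut.
Start: joints at [1.018, 0.053, 1.613, -0, 1.476, -0.119], TCP at [0.263, 0.567, 0.231] pointing down, gripper open.
Joint ranges: [-3.01, 3.01], [-1.01, 2.22], [0.06, 2.58], [-1.02, 4.17], [0.09, 2.62], [-3.14, 3.14]. Speed limits (rad/s): [2.57, 2.57, 3.14, 3.14, 3.14, 3.14].

INTERFACE

Orientations are given as a unit quaternion [w, x, y, z].
In Python, from plant import state, grab_frame, camera_model, job_done, search_frame, masks_of, place_of gives the robot as it stands.
- The arm moves only by the tool drive_tool, never from a script. Its argument "series" is a list of rows, each a list of 2 entries, a list of its own where there are three numbers: the shift along the world's x, y, z in m, then the turn, a rotation vector about the world's x, y, z in degrees. A call has 1 to 8 rows; each row is the pose to reach, as a shift and turn from the pose commanded when the call began; what a row does not reach only later rows make up. A row lasts 1/10 s, in which the tool goes at most 50 mm and 8.59 degrees, less where a joint would pass 70% of its speed; a pose out of reach is approached as far as the arm can. A call with a gripper value outside its range is refused whole. "fingers" is the closure, from -1 (fully open) to 1 (shut), so that 0 is half open, set as the call begins (left out, the last holds). The fingers move at their own pace and stop on an object; the grip force is fixed at half the most. Time passes only in rows, so rows that repeat a pose let the fingers close. It gives the time, the measured TCP pose, the force and the opening at its end, in the units of the state.
- state(): the state, without advancing time (a new reading comes with each control period).
- grab_frame(name): name is "side" or "top"; returns the picture (420x560x3 uint8, red, green, blue); there is no depth.
- camera_model(name): a dict with "fovy" (degrees; the focal length in pixels is half the picture's height over the tangent of half this angle, whatever the lens; pixels are square), "cx", "cy" (the principal point, pixels), "rvec" (rotation vector, rad) and "tvec" (3), from world to camera coordinates, as OpenCV has them. Camera axes: x right, y down, z forward; pixel columns grow to the right and rows downward; lengths in m; the calibration is good to about 2 mm. A picture is of the moment at which its call begins. camera_model takes no time and is no camera call.
- job_done(): hands the job in, once; it reports no verdict.
Trained networks look in the newest picture that a camera, given by its name, has taken for a name from the list of things; names that differ only in an ending like _2 or _b are one class to them, and where a whole thing is asked for, a point or a joint stands for the part that bears it (a point fixed in the world has none). Each returns a list of dicts, best first, with "confidence" (0 to 1); they miss things now and then, are a little off and sometimes report something else, mostly with a low value. They report only what shows in the picture. A call takes as long as a camera call.
- search_frame(camera, name): "location" ([x, y, z] in m, in world coordinates, good to about 4 mm: the middle of the surface that is visible of it).
- masks_of(camera, name): "pixels" (420x560 bool, what is visible of it).
- place_of(camera, name): "location" ([x, y, z] in m, in world coordinates, good to about 4 mm: a listed point, or the origin of a listed thing).
The state is a dict: "time": time; "joint_pos": joint angles; "joint_vel": joint speeds; "joint_efforts": joint torques, N m; "tool_pos": TCP position; "tool_rot": TCP orientation; "contact_force": force on the tool from outside, world axes, zero at the start; "ft_torque": the same for the moment, N m; "gripper_width": opening from 0.0 (shut) to 1.0 (fully open).
Only numpy, scipy, OpenCV 4.12 (cv2) and the standard library are available. Lean on these libraries where they do the work, as an engineer would, in place of code of your own. Each camera call takes 0.05 s, during which the arm holds its last target.

TASK

On the indexing fixture, turn the click-stop index plate exactly four clicks anticlockwise (seen from above) from where it stands, by pushing its upright fin with a fingertip and never pinching the fin. Then, with the plate resting in the fourth click, push the locking slide fully home towards the plate. Leave the loose tools and parts around it where they lie.

Things in the scene. Friction and masses are not known exactly. Their poses are not given: they have to be found in the camera images.
- indexer: Grey cast base of a hand-operated indexing fixture, fixed to the bench, 225 x 130 mm, 14 mm thick. Origin: on the bench top, directly under the axis of the index plate. z is up; -x points along the base towards the locking slide (roughly towards the robot), +x towards the spring roller behind the plate. Base plate spans x -130 to +95 mm, y -65 to +65 mm.
- plate_axis (a point): Point on the vertical axis of the index plate, at the height of the plate's flat upper face (36 mm above the bench). The plate is a steel disc with 12 rounded lobes, 60 mm outer radius, 14 mm thick. A flat flange 20 mm in radius and 4 mm high lies on its centre. In the rules index_plate_c0 is the back and _c1 the front face of the fin.
- fin_face (a point): Centre of the back face of the push fin, the one upright dark plate on the index plate: radial, from 35 to 59 mm from the axis, 10 mm thick, from the plate's face up to 81 mm above the bench. This point lies 47 mm from the axis, 60 mm above the bench, on the clockwise face of the fin, the one to push on to turn the plate anticlockwise. At the start the fin stands 60 degrees clockwise (seen from above) from the indexer's +x. The point turns with the plate.
- index_plate (a joint): Angle turned by the index plate since the start, rad; 0 at the start (in a click), growing anticlockwise seen from above. A spring roller clicks into the gaps between the lobes: 12 clicks a turn, one every 0.5236 rad (30 degrees). Between two clicks the resistance rises, about 6 N at the fin at most; past half-way (0.26 rad) the plate jumps forward into the next click by itself and stays there. It turns freely past the fourth click in either direction.
- lock_face (a point): Centre of the outer face of the thumb ramp on the steel locking slide, at the -x end of the base: an upright face 38 mm wide and 30 mm high (33 to 63 mm above the bench), with a ramp sloping down behind it to the plate. Open, it is 115 mm from the plate's axis; the slide is pushed along the indexer's +x, towards the plate's axis. In front of it there is only the base plate, 14 mm high, for 15 mm, with a cap screw 22 mm high at each side.
- lock_slide (a joint): Travel of the locking slide, m: 0 fully open, 0.020 fully home at its stop with its nose between two lobes. Takes about 2 N to slide and stays where it is left. It can go home only when the plate rests in a click, and then holds the plate.
- bolt: Bystander, loose on the bench: M10 hex bolt, 16x52x18 mm. Origin at the centre of its underside.
- block: Bystander, loose on the bench: small white block, 38x62x28 mm. Origin at the centre of its underside.
- torch: Bystander, loose on the bench: dark grey torch, 31x109x31 mm. Origin at the centre of its underside.
- spring_clamp: Bystander, loose on the bench: orange spring clamp, 58x100x19 mm. Origin at the centre of its underside.
- wrench: Bystander, loose on the bench: steel wrench, 25x173x8 mm. Origin at the centre of its underside.

How it is judged:
By the outcome, as a careful person would: the job done as asked, in the order asked, and still so for the second after the job is handed in, with the robot touching nothing.
It also fails if it takes over 58 s, if anything falls off the work surface, if the arm or the gripper's body presses on something with over 40 N, if the wrist force passes 120 N, or if a joint passes its speed limit or range.

## Working session

There is one attempt and no reset: what is moved stays moved. The work goes in short steps, Python scripts to look and compute and a tool call to move; the robot and the scene stay as the last step left them, time stands still between calls to the robot, and variables do not carry over. Pictures are saved under pics/ and viewed, and the job is handed in when it is done.

Besides the shell and the picture viewer there is one more tool, called after ">>>" as a command line: name --argument value ..., lists and objects as JSON in quotes. drive_tool: Moves the arm, as the interface text tells. Its arguments: {"type":"object","properties":{"series":{"type":"array","items":{"type":"array"}},"fingers":{"type":"number"}},"required":["series"]}

```bash
mkdir -p pics
python3 - <<'E'
from plant import *
import cv2
s=state();print({k:s[k] for k in('time','tool_pos','tool_rot','gripper_width','contact_force')})
for c in('side','top'):
    cv2.imwrite(f'pics/{c}0.png',grab_frame(c)[:,:,::-1]); print(c,camera_model(c))
    for n in('indexer','plate_axis','fin_face','lock_face','bolt','block','torch','spring_clamp','wrench'):
        print(n,[(d['location'].round(3) if hasattr(d['location'],'round') else d['location'],round(d['confidence'],2)) for d in place_of(c,n)[:2]])
print(state()['time'])
E
```

```text
{'time': 0.0, 'tool_pos': array([0.26235852, 0.56658051, 0.23006827]), 'tool_rot': array([-3.34331185e-04,  2.15185503e-01,  9.76572664e-01, -9.58650178e-04]), 'gripper_width': 0.9961280527490816, 'contact_force': array([-0.53442514,  0.34134222, -0.7042606 ])}
side {'fovy': 51.71003856336849, 'cx': 276.04898224359596, 'cy': 205.88658875437773, 'rvec': array([ 0.12667566,  2.80695897, -1.36713542]), 'tvec': array([0.53876884, 0.02404214, 1.28553694])}
indexer []
plate_axis [([0.5417, -0.0693, 0.0336], 0.95)]
fin_face [([0.5437, -0.1157, 0.0591], 0.93), ([0.5425, -0.0721, 0.0367], 0.57)]
lock_face [([0.4356, -0.0304, 0.0457], 0.56), ([0.543, -0.069, 0.0338], 0.33)]
bolt [([0.6068, 0.0232, 0.0028], 0.55), ([0.5407, -0.0684, 0.038], 0.52)]
block [([0.4927, 0.0852, 0.0006], 0.53)]
torch [([0.4786, -0.2188, 0.0015], 0.45), ([0.4017, -0.4235, -0.0034], 0.2)]
spring_clamp [([0.4044, -0.4219, -0.0045], 0.57)]
wrench [([0.4442, 0.4385, -0.0001], 0.67)]
top {'fovy': 57.575040863628516, 'cx': 280.7930822995691, 'cy': 208.87445106735746, 'rvec': array([ 2.17241968, -2.11085958,  0.15303831]), 'tvec': array([0.00328976, 0.53430616, 1.02669354])}
indexer [([0.5382, -0.0738, -0.0034], 0.8)]
plate_axis [([0.5424, -0.0698, 0.0361], 0.87)]
fin_face [([0.542, -0.1204, 0.0616], 0.74)]
lock_face [([0.4358, -0.0279, 0.0462], 0.49)]
bolt [([0.6065, 0.0266, -0.0034], 0.45)]
block [([0.4912, 0.0881, 0.0002], 0.7)]
torch [([0.4753, -0.2189, -0.003], 0.88)]
spring_clamp [([0.3987, -0.4204, -0.0044], 0.71), ([0.6071, 0.0236, -0.0005], 0.19)]
wrench [([0.4454, 0.4377, 0.002], 0.53)]
1.0
```

View pics/side0.png

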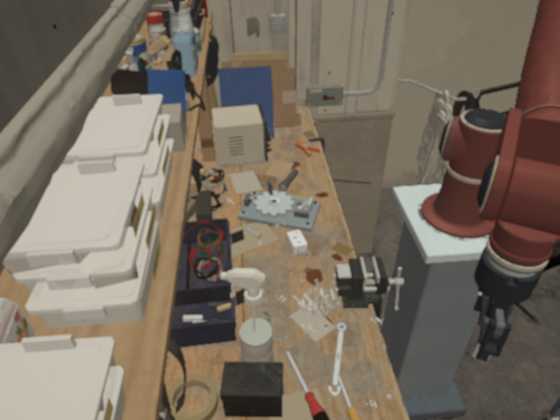

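View pics/top0.png

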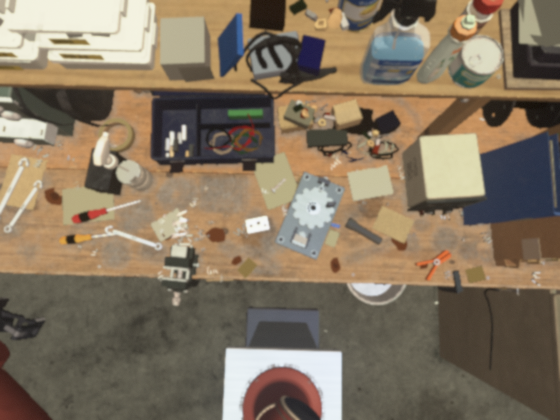

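The top picture shows the grey base around (311,213), the plate hub near (313,208) and the locking slide near (300,240). The torch is at (363,230) and the block at (257,225). Next I refine the base's yaw and overlay the model to check it.

```bash
cat > h.py <<'E'
import numpy as np,cv2
from plant import *
def proj(c,P):
    m=camera_model(c);f=210/np.tan(np.radians(m['fovy']/2))
    K=np.array([[f,0,m['cx']],[0,f,m['cy']],[0,0,1.]])
    return cv2.projectPoints(np.float64(P).reshape(-1,1,3),m['rvec'],m['tvec'],K,None)[0].reshape(-1,2)
def overlay(c,img,ax,yaw,q,slide,name,S=6,box=None):
    R=lambda a:np.array([[np.cos(a),-np.sin(a),0],[np.sin(a),np.cos(a),0],[0,0,1]])
    o=np.array([ax[0],ax[1],0]);W=lambda P:o+np.array(P)@R(yaw).T
    u0,v0=(proj(c,o)[0]-[65,50]).astype(int)
    big=cv2.resize(img[v0:v0+100,u0:u0+130,::-1],None,fx=S,fy=S,interpolation=cv2.INTER_CUBIC)
    def d(P,col):
        p=((proj(c,W(P))-[u0,v0]+.5)*S).astype(int);cv2.polylines(big,[p.reshape(-1,1,2)],True,col,1)
    d([[-.13,-.065,.014],[.095,-.065,.014],[.095,.065,.014],[-.13,.065,.014]],(0,255,0))
    t=np.linspace(0,2*np.pi,40);d(np.c_[.06*np.cos(t),.06*np.sin(t),.036+0*t],(255,0,0))
    F=np.array([[.035,-.005,.081],[.059,-.005,.081],[.059,.005,.081],[.035,.005,.081]])@R(np.radians(-60)+q).T;d(F,(0,0,255))
    F[:,2]=.036;d(F,(0,0,255))
    x=-.115+slide;d([[x,-.019,.033],[x,.019,.033],[x,.019,.063],[x,-.019,.063]],(0,255,255))
    cv2.imwrite(name,big)
E
python3 - <<'E'
from h import *
import numpy as np
for c in('top','side'):
    img=cv2.imread(f'pics/{c}0.png')[:,:,::-1]
    overlay(c,img,(.542,-.0695),np.radians(-20.9),0,0,f'pics/ov_{c}.png')
    cv2.imwrite(f'pics/raw_{c}.png',cv2.resize(img[150:270,200:340,::-1],None,fx=5,fy=5,interpolation=cv2.INTER_CUBIC))
E
```

```text
(no output)
```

View pics/ov_top.png

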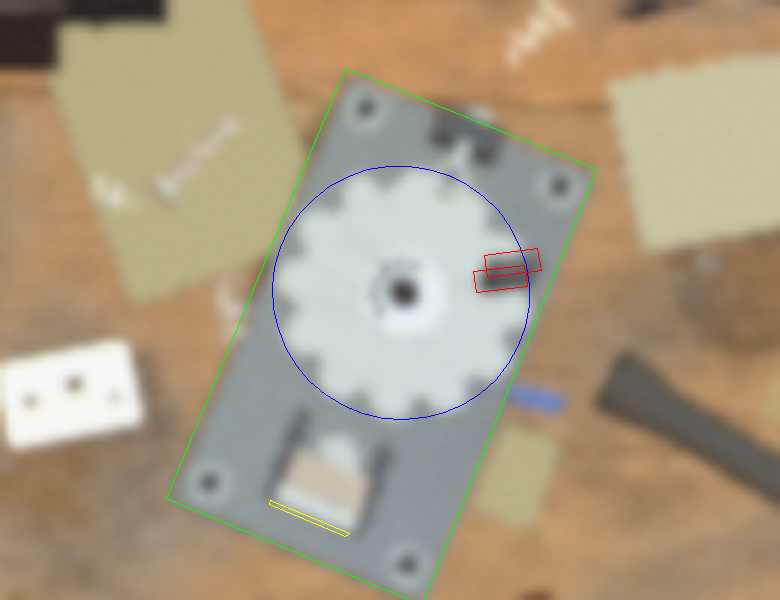

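View pics/ov_side.png

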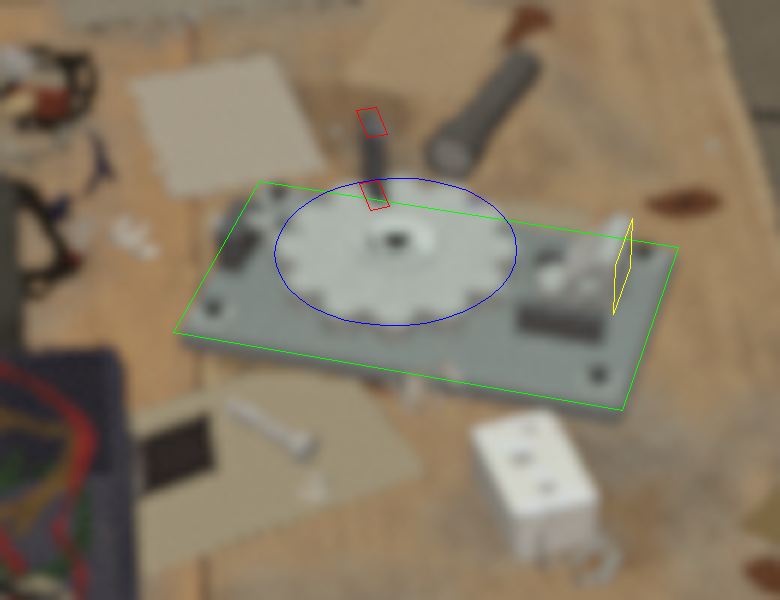

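View pics/raw_side.png

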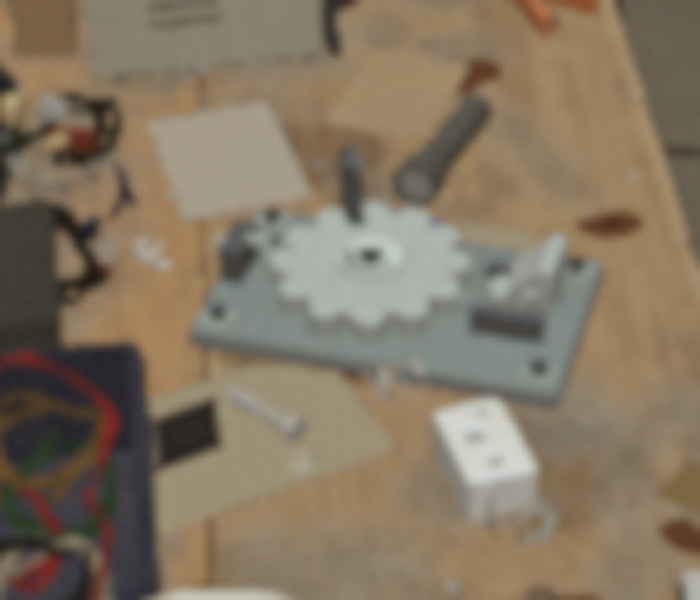

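The overlay fits to about 2 mm: axis (0.542,-0.0695), yaw -20.9°, fin pointing at -80.9° in the world. I'll shut the fingers and traverse at height.

>>> drive_tool --series '[[[0.015,-0.04,0],[0,0,-6]],[[0.03,-0.08,0],[0,0,-12]],[[0.045,-0.12,0],[0,0,-18]],[[0.06,-0.16,0],[0,0,-24]],[[0.075,-0.2,0],[0,0,-30]],[[0.09,-0.24,0],[0,0,-36]],[[0.105,-0.285,0],[0,0,-42]],[[0.12,-0.33,0],[0,0,-48]]]' --fingers 1

```text
time: 1.8
tool_pos: [0.3829, 0.2355, 0.2315]
tool_rot: [0.0, 0.595, 0.804, 0.0]
contact_force: [0.2, 0.2, 0.8]
gripper_width: -0.0
```

>>> drive_tool --series '[[[0.016,-0.042,0],[0,0,-4]],[[0.032,-0.087,0],[0,0,-8]],[[0.048,-0.132,0],[0,0,-8]],[[0.065,-0.177,0],[0,0,-8]],[[0.082,-0.222,0],[0,0,-8]],[[0.099,-0.267,0],[0,0,-8]],[[0.116,-0.312,0],[0,0,-8]],[[0.132,-0.358,0],[0,0,-8]]]'

```text
time: 2.6
tool_pos: [0.5151, -0.123, 0.2316]
tool_rot: [0.0, 0.649, 0.761, 0.0]
contact_force: [-0.2, 0.9, 0.4]
gripper_width: -0.003
```

```bash
cat > st.py <<'E'
from plant import state
import numpy as np
from scipy.spatial.transform import Rotation as R
s=state();q=s['tool_rot'];r=R.from_quat([q[1],q[2],q[3],q[0]]).as_matrix()
print(s['time'],s['tool_pos'].round(4),'yaw_y',np.degrees(np.arctan2(r[1,1],r[0,1])).round(2),'zdown',r[:,2].round(3),'F',s['contact_force'].round(1),s['joint_pos'].round(2),s['gripper_width'])
E
python3 st.py
```

```text
2.6 [ 0.5151 -0.123   0.2316] yaw_y 9.12 zdown [ 0.001 -0.    -1.   ] F [-0.2  0.9  0.4] [-0.38 -0.18  1.83  0.    1.49 -0.53] -0.0034371292961264785
```

>>> drive_tool --series '[[[0,0.001,-0.04],[0,0,0]],[[0,0.001,-0.08],[0,0,0]],[[0,0.001,-0.12],[0,0,0]],[[0,0.001,-0.15],[0,0,0]],[[0,0.001,-0.17],[0,0,0]],[[0,0.001,-0.18],[0,0,0]],[[0,0.001,-0.18],[0,0,0]]]'

```text
time: 3.3
tool_pos: [0.5151, -0.1202, 0.0516]
tool_rot: [0.0, 0.648, 0.761, -0.0]
contact_force: [0.3, 0.3, 0.7]
gripper_width: 0.002
```

```bash
python3 st.py
python3 - <<'E'
from h import *
for c in('top','side'):
    overlay(c,grab_frame(c),(.542,-.0695),np.radians(-20.9),0,0,f'pics/a_{c}.png')
E
```

```text
3.3 [ 0.5151 -0.1202  0.0516] yaw_y 9.14 zdown [ 0. -0. -1.] F [0.3 0.3 0.7] [-0.37  0.01  1.98 -0.    1.16 -0.53] 0.0020023297740778415
```

View pics/a_side.png

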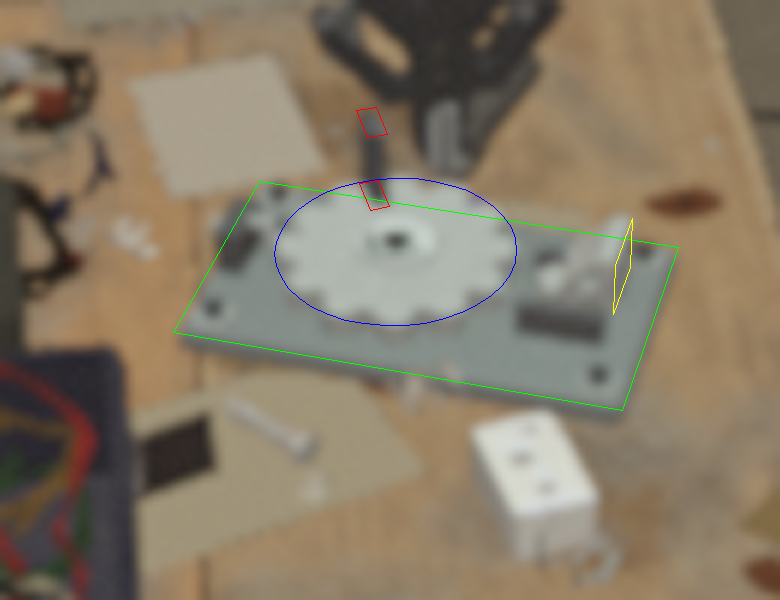

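View pics/a_top.png

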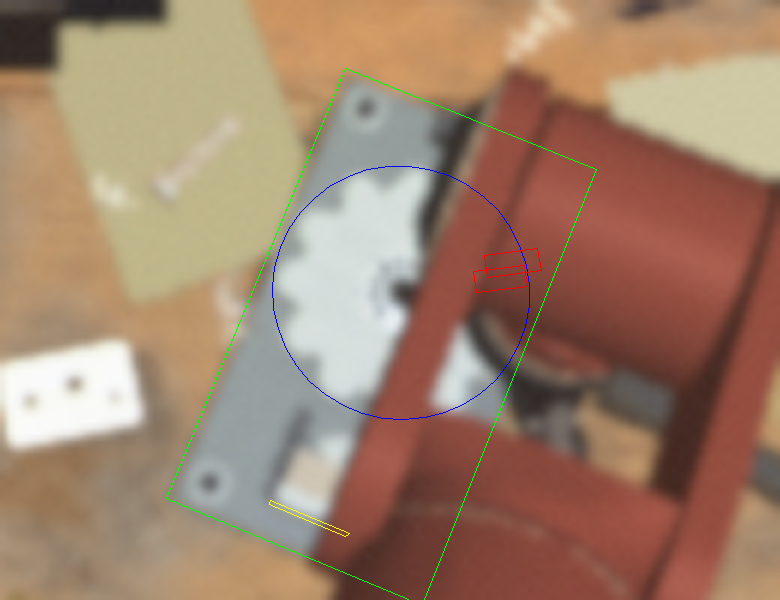

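>>> drive_tool --series '[[[0.004,0.0005,0.006],[0,0,0]],[[0.008,0.001,0.006],[0,0,0]],[[0.012,0.0015,0.006],[0,0,0]],[[0.014,0.002,0.006],[0,0,0]],[[0.014,0.002,0.006],[0,0,0]]]'

```text
time: 3.9
tool_pos: [0.529, -0.1178, 0.0573]
tool_rot: [-0.0, 0.648, 0.761, -0.0]
contact_force: [1.2, -0.6, -0.6]
gripper_width: -0.003
```

>>> drive_tool --series '[[[0.002,0.0003,0],[0,0,0]],[[0.004,0.0006,0],[0,0,0]],[[0.004,0.0006,0],[0,0,0]]]'

```text
time: 4.2
tool_pos: [0.5314, -0.1176, 0.057]
tool_rot: [-0.001, 0.648, 0.761, -0.001]
contact_force: [-5.3, -1.1, 3.5]
gripper_width: 0.002
```

```bash
python3 st.py
python3 - <<'E'
from h import *
for c in('side',):
    overlay(c,grab_frame(c),(.542,-.0695),np.radians(-20.9),0,0,f'pics/b_{c}.png')
    print(place_of(c,'fin_face')[:2])
E
```

```text
4.2 [ 0.5314 -0.1176  0.057 ] yaw_y 9.17 zdown [-0.004 -0.    -1.   ] F [-5.3 -1.1  3.5] [-0.35  0.04  1.93 -0.    1.17 -0.51] 0.0015747650132339544
[{'location': [0.5464, -0.115, 0.0562], 'confidence': 0.76}]
```

View pics/b_side.png

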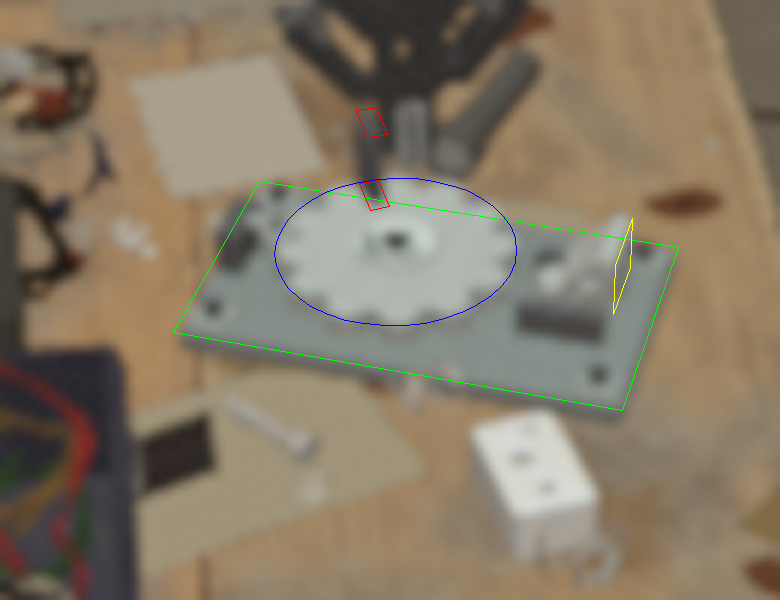

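The side view shows the tip at (412,165) still short of the fin at (370,160), while the wide knuckle at (365,95) already touches the fin's top. The 3.5 N upward force fits that. I'll back off and turn the tool 90°, so the narrow flat side of the tip does the pushing.

>>> drive_tool --series '[[[-0.01,-0.0015,0],[0,0,0]],[[-0.018,-0.003,0.02],[0,0,-8]],[[-0.018,-0.003,0.045],[0,0,-16]],[[-0.018,-0.003,0.045],[0,0,-24]],[[-0.018,-0.003,0.045],[0,0,-32]],[[-0.018,-0.003,0.045],[0,0,-40]],[[-0.018,-0.003,0.045],[0,0,-48]],[[-0.018,-0.003,0.045],[0,0,-56]]]'

```text
time: 5.1
tool_pos: [0.5142, -0.1202, 0.1021]
tool_rot: [-0.0, 0.931, 0.365, 0.0]
contact_force: [0.1, 0.2, -0.7]
gripper_width: -0.002
```

>>> drive_tool --series '[[[0,0,0],[0,0,-8]],[[0,0,0],[0,0,-16]],[[0,0,-0.01],[0,0,-24]],[[0,0,-0.02],[0,0,-32]],[[0,0,-0.04],[0,0,-34]],[[0,0,-0.052],[0,0,-34]],[[0,0,-0.052],[0,0,-34]]]'

```text
time: 5.8
tool_pos: [0.5147, -0.1205, 0.0504]
tool_rot: [-0.0, 0.997, 0.08, -0.0]
contact_force: [0.0, 0.1, 1.1]
gripper_width: -0.001
```

```bash
python3 st.py
python3 - <<'E'
from h import *
for c in('side',):
    overlay(c,grab_frame(c),(.542,-.0695),np.radians(-20.9),0,0,f'pics/c_{c}.png')
    print(place_of(c,'fin_face')[:2])
E
```

```text
5.8 [ 0.5147 -0.1205  0.0504] yaw_y -80.8 zdown [-0.  0. -1.] F [0.  0.1 1.1] [-0.37  0.01  1.98 -0.    1.15  1.04] -0.0005620274636583472
[{'location': [0.5411, -0.1162, 0.0587], 'confidence': 0.63}]
```

View pics/c_side.png

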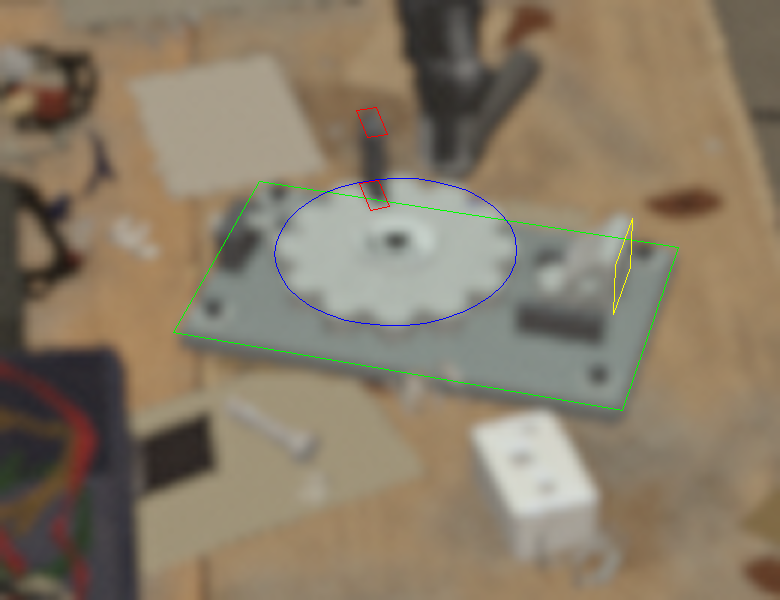

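Run:
```python
import numpy as np
A=np.array([.542,-.0695])
for a in [-10,-5,0,4,8,10,12,14,16,18,20,25,30,35,40,43,46,49,52,60,65,70,73,76,79,82,90,95,100,103,105,107,109,111]:
    t=np.radians(a-80.9);u=np.array([np.cos(t),np.sin(t)]);k=np.array([-u[1],u[0]])
    print(a,((A+.047*u-.016*k)*1e3).round(1))
```

```text
-10 [ 525.3 -116.2]
-5 [ 529.4 -117.5]
0 [ 533.6 -118.4]
4 [ 537.1 -118.9]
8 [ 540.5 -119.1]
10 [ 542.3 -119.1]
12 [ 544.  -119.1]
14 [ 545.7 -119. ]
16 [ 547.4 -118.8]
18 [ 549.2 -118.6]
20 [ 550.9 -118.3]
25 [ 555.1 -117.4]
30 [ 559.2 -116.1]
35 [ 563.2 -114.4]
40 [ 567.  -112.4]
43 [ 569.3 -111. ]
46 [ 571.4 -109.5]
49 [ 573.4 -107.9]
52 [ 575.4 -106.2]
60 [ 580.2 -101.2]
65 [582.8 -97.8]
70 [585.1 -94.1]
73 [586.4 -91.8]
76 [587.5 -89.5]
79 [588.4 -87. ]
82 [589.3 -84.6]
90 [590.9 -77.9]
95 [591.5 -73.6]
100 [591.6 -69.2]
103 [591.6 -66.6]
105 [591.4 -64.9]
107 [591.2 -63.2]
109 [591.  -61.5]
111 [590.7 -59.8]
```

>>> drive_tool --series '[[[0.006,0.0005,0],[0,0,0]],[[0.012,0.001,0],[0,0,0]],[[0.016,0.0015,0],[0,0,0]],[[0.019,0.002,0],[0,0,0]],[[0.0205,0.0018,0],[0,0,2]],[[0.022,0.0014,0],[0,0,4]],[[0.022,0.0014,0],[0,0,4]]]'

```text
time: 6.6
tool_pos: [0.5367, -0.1191, 0.0507]
tool_rot: [0.0, 0.993, 0.115, -0.001]
contact_force: [-4.6, -0.4, 6.3]
gripper_width: -0.004
```

```bash
python3 st.py
cat > look.py <<'E'
import sys
from h import *
n,q,s=sys.argv[1],float(sys.argv[2]),float(sys.argv[3])
for c in('side',):
    overlay(c,grab_frame(c),(.542,-.0695),np.radians(-20.9),np.radians(q),s,f'pics/{n}_{c}.png')
    for d in place_of(c,'fin_face')[:2]:
        p=np.array(d['location']);v=p[:2]-[.542,-.0695];r=np.hypot(*v)
        print(p,d['confidence'],'fin turned',np.degrees(np.arctan2(v[1],v[0])+np.arcsin(.005/r))+80.9)
E
python3 look.py d 0 0
```

```text
6.6 [ 0.5367 -0.1191  0.0507] yaw_y -76.79 zdown [-0.001 -0.    -1.   ] F [-4.6 -0.4  6.3] [-0.35  0.06  1.93 -0.    1.16  0.99] -0.0037319345009099053
[ 0.548  -0.1148  0.0578] 0.86 fin turned 4.726792173193459
[ 0.4334 -0.0289  0.0481] 0.66 fin turned 242.87346277487086
```

View pics/d_side.png

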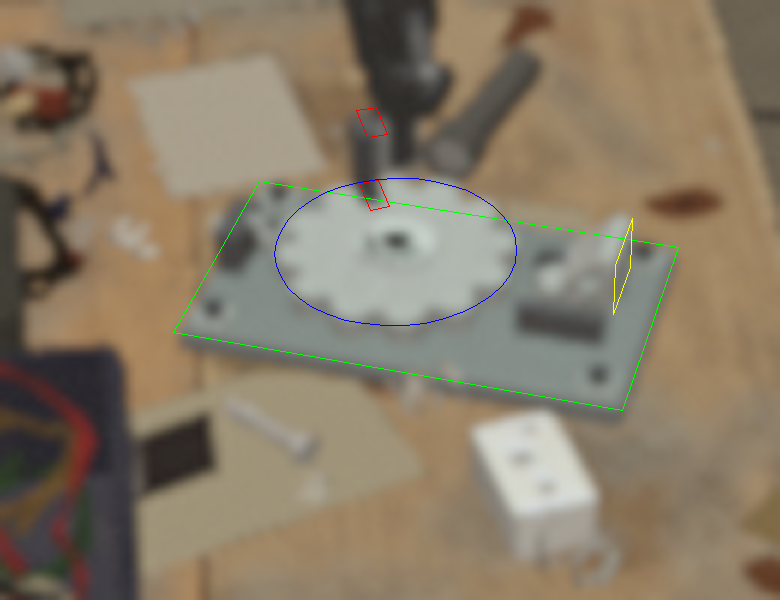

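Run:
```python
from h import *
img=grab_frame('side')
p=proj('side',[[.5367,-.1191,.0507]])[0];print(p, proj('side',[[.5367,-.1191,.081],[.5367,-.1191,.1237]]))
f=proj('side',[[.548,-.116,.081],[.548,-.116,.036]]);print(f)
u,v=int(p[0])-30,int(p[1])-45
b=cv2.resize(img[v:v+60,u:u+70,::-1],None,fx=10,fy=10,interpolation=cv2.INTER_CUBIC)
b=cv2.convertScaleAbs(b,alpha=1.8,beta=10)
for q in list(f)+[p]: cv2.circle(b,(int((q[0]-u+.5)*10),int((q[1]-v+.5)*10)),4,(0,0,255),-1)
cv2.imwrite('pics/z1.png',b)
```

```text
[273.8590821  188.22543753] [[273.62239225 180.03810443]
 [273.27706063 168.09274631]]
[[269.9427717  180.85997071]
 [270.36969678 192.94659352]]
```

View pics/z1.png

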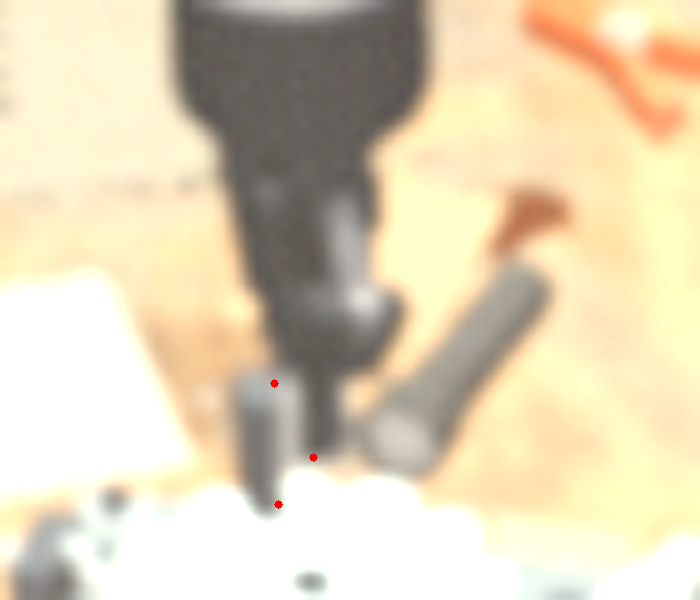

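The side crop shows the tip's flat side on the fin, at (305,420) in the crop. The wider knuckle at (300,365) sits almost on the fin's top at (270,380), which explains the 6 N vertical force. I'll ease back, raise 8 mm and continue.

>>> drive_tool --series '[[[-0.005,0,0],[0,0,0]],[[-0.006,0,0.005],[0,0,0]],[[-0.006,0,0.009],[0,0,0]],[[-0.003,0,0.009],[0,0,0]],[[0,0,0.009],[0,0,0]],[[0,0,0.009],[0,0,0]]]'

```text
time: 7.35
tool_pos: [0.5366, -0.1188, 0.0592]
tool_rot: [-0.0, 0.993, 0.115, -0.001]
contact_force: [-3.3, 0.1, 2.6]
gripper_width: 0.005
```

```bash
python3 st.py
```

```text
7.35 [ 0.5366 -0.1188  0.0592] yaw_y -76.84 zdown [-0.001  0.    -1.   ] F [-3.3  0.1  2.6] [-0.35  0.05  1.92 -0.    1.17  0.99] 0.004664843672606806
```

>>> drive_tool --series '[[[0.0017,-0.0001,0],[0,0,2]],[[0.0034,-0.0002,0],[0,0,4]],[[0.0052,-0.0002,0],[0,0,6]],[[0.0069,-0.0002,0],[0,0,8]],[[0.0086,-0.0001,0],[0,0,10]],[[0.0086,-0.0001,0],[0,0,10]]]'

```text
time: 7.95
tool_pos: [0.546, -0.119, 0.0592]
tool_rot: [0.0, 0.98, 0.201, 0.001]
contact_force: [-0.7, -0.7, -0.0]
gripper_width: 0.002
```

>>> drive_tool --series '[[[0.0008,0.0001,0],[0,0,1]],[[0.0017,0.0002,0],[0,0,2]],[[0.0026,0.0003,0],[0,0,3]],[[0.0035,0.0004,0],[0,0,4]],[[0.0035,0.0004,0],[0,0,4]],[[0.0035,0.0004,0],[0,0,4]]]'

```text
time: 8.55
tool_pos: [0.5488, -0.1186, 0.0593]
tool_rot: [0.0, 0.972, 0.235, 0.0]
contact_force: [0.3, -0.2, 0.1]
gripper_width: -0.002
```

```bash
python3 st.py; python3 look.py e 30 0
```

```text
8.55 [ 0.5488 -0.1186  0.0593] yaw_y -62.86 zdown [ 0.  0. -1.] F [ 0.3 -0.2  0.1] [-0.35  0.07  1.89  0.    1.17  0.75] -0.002194515776301243
[ 0.564  -0.1093  0.0612] 0.71 fin turned 26.14459445733646
```

View pics/e_side.png

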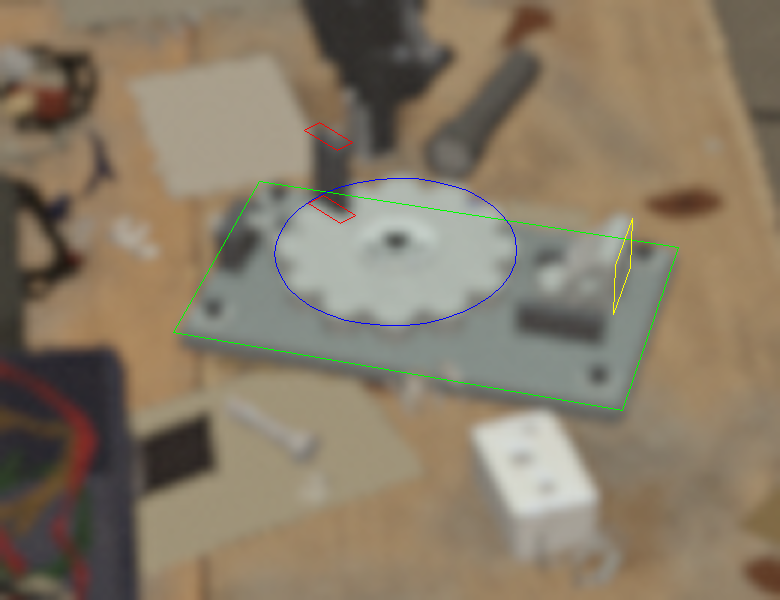

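The fin now matches the 30° overlay, so click 1 is done without overshoot. Click 2 is next.

>>> drive_tool --series '[[[0.003,0.0005,0],[0,0,3.5]],[[0.0059,0.0012,0],[0,0,7]],[[0.008,0.0018,0],[0,0,9.5]],[[0.01,0.0025,0],[0,0,12]],[[0.012,0.0033,0],[0,0,14.5]],[[0.014,0.0042,0],[0,0,17]],[[0.016,0.0052,0],[0,0,19.5]],[[0.0178,0.0062,0],[0,0,22]]]'

```text
time: 9.45
tool_pos: [0.5658, -0.1129, 0.0593]
tool_rot: [-0.0, 0.909, 0.417, -0.001]
contact_force: [-2.8, -0.8, 1.1]
gripper_width: 0.002
```

>>> drive_tool --series '[[[0.0015,0.0009,0],[0,0,2]],[[0.0023,0.0014,0],[0,0,3]],[[0.003,0.0019,0],[0,0,4]],[[0.0037,0.0024,0],[0,0,5]],[[0.0044,0.0029,0],[0,0,6]],[[0.0044,0.0029,0],[0,0,6]]]'

```text
time: 10.05
tool_pos: [0.5712, -0.1094, 0.0594]
tool_rot: [0.0, 0.886, 0.463, 0.0]
contact_force: [-1.0, -0.2, -0.7]
gripper_width: -0.002
```

```bash
python3 st.py; python3 look.py f 60 0
```

```text
10.05 [ 0.5712 -0.1094  0.0594] yaw_y -34.83 zdown [ 0.  0. -1.] F [-1.  -0.2 -0.7] [-0.32  0.12  1.85  0.    1.18  0.29] -0.0018688524543984716
[ 0.584  -0.0918  0.0603] 0.67 fin turned 58.96939223598754
```

View pics/f_side.png

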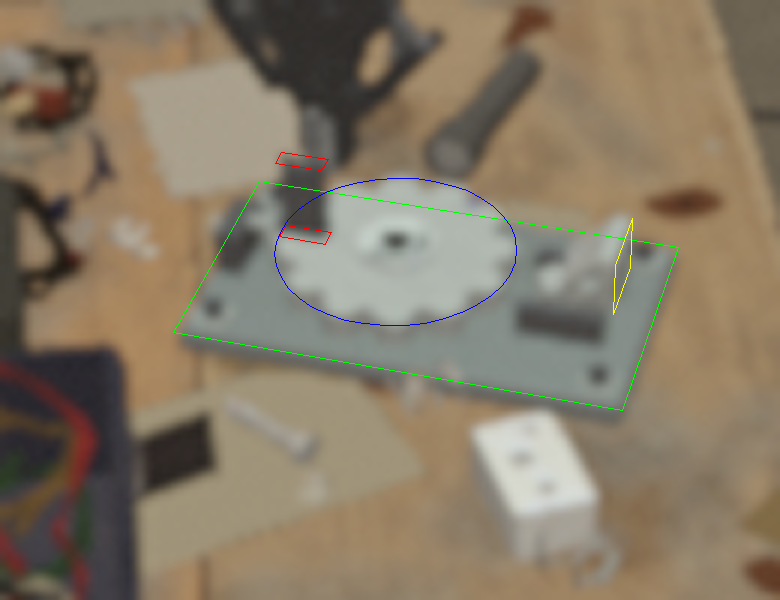

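Click 2 is done: the fin matches 60° and its face at (305,200) leads the tip. On to click 3.

>>> drive_tool --series '[[[0.002,0.0016,0],[0,0,3]],[[0.004,0.0033,0],[0,0,6]],[[0.0065,0.0058,0],[0,0,10]],[[0.0088,0.0083,0],[0,0,14]],[[0.0101,0.01,0],[0,0,16.5]],[[0.0114,0.0117,0],[0,0,19]],[[0.0126,0.0135,0],[0,0,21.5]],[[0.0137,0.0154,0],[0,0,24]]]'

```text
time: 10.95
tool_pos: [0.5841, -0.095, 0.0593]
tool_rot: [0.0, 0.77, 0.638, -0.001]
contact_force: [-2.8, -1.9, 0.6]
gripper_width: -0.003
```

>>> drive_tool --series '[[[0.0009,0.0015,0],[0,0,2]],[[0.0013,0.0023,0],[0,0,3]],[[0.0017,0.003,0],[0,0,4]],[[0.0021,0.0038,0],[0,0,5]],[[0.0024,0.0046,0],[0,0,6]],[[0.0024,0.0046,0],[0,0,6]]]'

```text
time: 11.55
tool_pos: [0.5872, -0.0893, 0.0593]
tool_rot: [0.0, 0.736, 0.677, 0.0]
contact_force: [0.0, -1.0, 0.1]
gripper_width: 0.001
```

```bash
python3 st.py; python3 look.py g 90 0
```

```text
11.55 [ 0.5872 -0.0893  0.0593] yaw_y -4.83 zdown [ 0.  0. -1.] F [ 0.  -1.   0.1] [-0.28  0.15  1.82  0.    1.18 -0.19] 0.00138421937266536
[ 0.5885 -0.0661  0.0588] 0.79 fin turned 91.23819905445373
```

View pics/g_side.png

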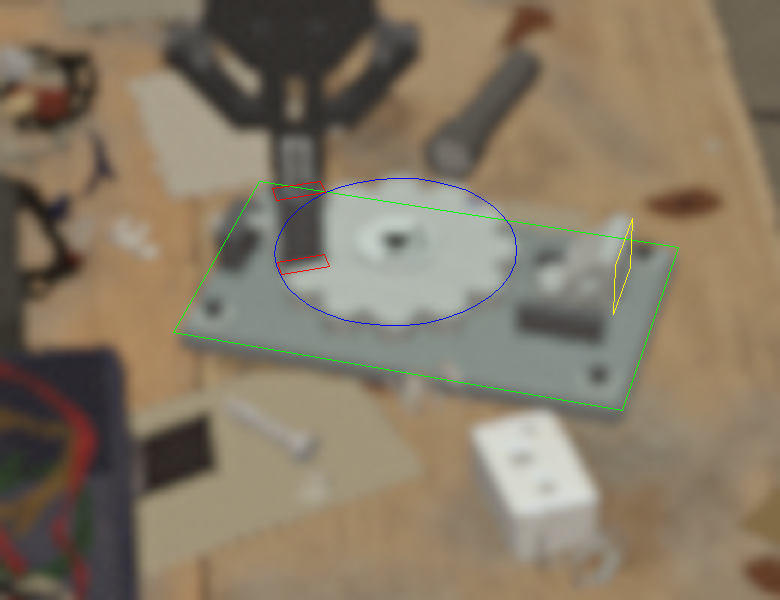

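Click 3 is done: the fin matches 90°. Now click 4, the same way.

>>> drive_tool --series '[[[0.0009,0.0025,0],[0,0,3]],[[0.0018,0.0049,0],[0,0,6]],[[0.0026,0.0083,0],[0,0,10]],[[0.0034,0.0116,0],[0,0,14]],[[0.0037,0.0138,0],[0,0,16.5]],[[0.004,0.0159,0],[0,0,19]],[[0.004,0.0181,0],[0,0,21.5]],[[0.0041,0.0203,0],[0,0,24]]]'

```text
time: 12.45
tool_pos: [0.5911, -0.0704, 0.0594]
tool_rot: [0.001, 0.579, 0.815, -0.001]
contact_force: [-0.9, -2.4, -0.7]
gripper_width: -0.003
```

>>> drive_tool --series '[[[0,0.0017,0],[0,0,2]],[[0,0.0026,0],[0,0,3]],[[-0.0001,0.0034,0],[0,0,4]],[[-0.0002,0.0043,0],[0,0,5]],[[-0.0003,0.0051,0],[0,0,6]],[[-0.0003,0.0051,0],[0,0,6]]]'

```text
time: 13.05
tool_pos: [0.5909, -0.0639, 0.0593]
tool_rot: [-0.0, 0.536, 0.844, 0.0]
contact_force: [-0.1, 0.1, -0.2]
gripper_width: -0.001
```

```bash
python3 st.py; python3 look.py h 120 0
```

```text
13.05 [ 0.5909 -0.0639  0.0593] yaw_y 25.18 zdown [-0.  0. -1.] F [-0.1  0.1 -0.2] [-0.23  0.15  1.82  0.    1.18 -0.67] -0.0011752224706512056
[ 0.5808 -0.0422  0.0606] 0.9 fin turned 122.08029604906402
```

View pics/h_side.png

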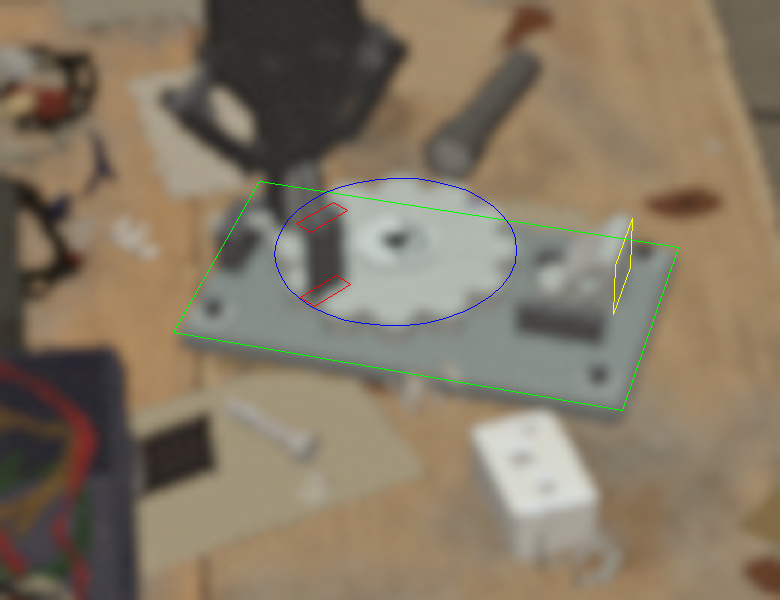

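Click 4 is done: the fin matches 120° and the fingertip reads zero force. I'll back off and lift, then go to the outer side of the locking slide.

>>> drive_tool --series '[[[0.003,-0.006,0],[0,0,0]],[[0.003,-0.006,0.04],[0,0,0]],[[0.003,-0.006,0.08],[0,0,0]],[[-0.035,0.005,0.08],[0,0,8]],[[-0.075,0.016,0.08],[0,0,16]],[[-0.115,0.027,0.08],[0,0,24]],[[-0.15,0.037,0.08],[0,0,32]],[[-0.185,0.047,0.08],[0,0,40]]]'

```text
time: 13.95
tool_pos: [0.4047, -0.0171, 0.1393]
tool_rot: [0.0, 0.213, 0.977, -0.0]
contact_force: [-0.6, 0.4, 0.8]
gripper_width: 0.004
```

>>> drive_tool --series '[[[0,0,0],[0,0,4]],[[0,0,-0.02],[0,0,4]],[[0,0,-0.05],[0,0,4]],[[0,0,-0.08],[0,0,4]],[[0,0,-0.096],[0,0,4]],[[0,0,-0.096],[0,0,4]]]'

```text
time: 14.55
tool_pos: [0.4037, -0.0169, 0.0408]
tool_rot: [-0.003, 0.181, 0.983, 0.0]
contact_force: [-0.0, 0.3, -0.4]
gripper_width: 0.001
```

```bash
python3 st.py; python3 look.py i 120 0;python3 - <<'E'
from plant import *
for c in('side','top'):
    if c=='top': grab_frame(c)
    print(c,place_of(c,'lock_face')[:2],place_of(c,'plate_axis')[:1])
E
```

```text
14.55 [ 0.4037 -0.0169  0.0408] yaw_y 69.12 zdown [-0.006  0.001 -1.   ] F [-0.   0.3 -0.4] [-0.23 -0.3   2.27 -0.    1.18 -1.43] 0.0012745461351650036
[ 0.5791 -0.0437  0.0557] 0.71 fin turned 122.06801053328681
side [{'location': [0.4341, -0.0291, 0.0472], 'confidence': 0.63}] [{'location': [0.5386, -0.0672, 0.0339], 'confidence': 0.81}]
top [] [{'location': [0.5421, -0.0695, 0.0368], 'confidence': 0.87}]
```

View pics/i_side.png

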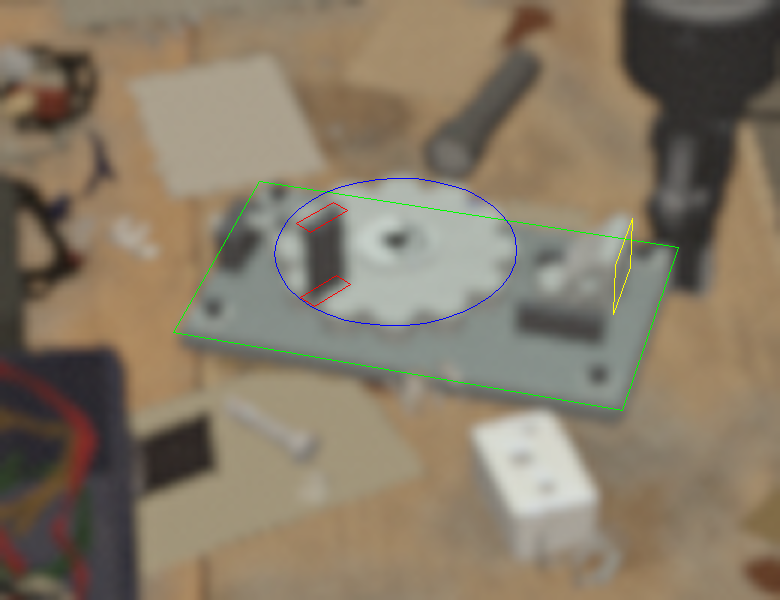

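>>> drive_tool --series '[[[0.0047,-0.0018,0],[0,0,0]],[[0.0093,-0.0036,0],[0,0,0]],[[0.014,-0.0054,0],[0,0,0]],[[0.0187,-0.0071,0],[0,0,0]],[[0.0215,-0.0082,0],[0,0,0]],[[0.0243,-0.0093,0],[0,0,0]],[[0.028,-0.0107,0],[0,0,0]],[[0.0318,-0.0121,0],[0,0,0]]]'

```text
time: 15.7
tool_pos: [0.4376, -0.0293, 0.0431]
tool_rot: [-0.0, 0.181, 0.983, -0.0]
contact_force: [-2.1, 1.1, 1.5]
gripper_width: -0.001
```

>>> drive_tool --series '[[[0.0019,-0.0007,0],[0,0,0]],[[0.0037,-0.0014,0],[0,0,0]],[[0.0056,-0.0021,0],[0,0,0]],[[0.0056,-0.0021,0],[0,0,0]]]'

```text
time: 16.1
tool_pos: [0.4431, -0.0313, 0.0431]
tool_rot: [-0.0, 0.181, 0.983, -0.0]
contact_force: [-2.2, 0.8, 1.0]
gripper_width: -0.002
```

```bash
python3 st.py; python3 look.py j 120 0.02
python3 - <<'E'
import numpy as np
from plant import state
p=state()['tool_pos'][:2]-[.542,-.0695];print('dist',p@[-.934,.357])
E
```

```text
16.1 [ 0.4431 -0.0313  0.0431] yaw_y 69.15 zdown [-0.001  0.    -1.   ] F [-2.2  0.8  1. ] [-0.24 -0.19  2.18 -0.    1.16 -1.45] -0.0022737412758946805
[ 0.5802 -0.0421  0.0596] 0.78 fin turned 122.65648708895625
dist 0.1060389512880781
```

View pics/j_side.png

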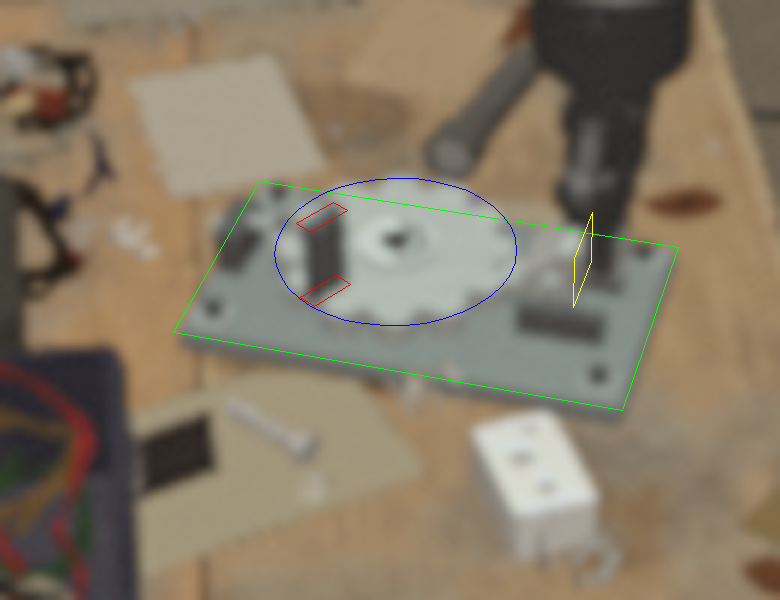

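Still the 2 N sliding resistance, so the slide isn't at its stop yet. I'll push on in small steps until the force climbs.

>>> drive_tool --series '[[[0.0009,-0.0004,0],[0,0,0]],[[0.0019,-0.0007,0],[0,0,0]],[[0.0019,-0.0007,0],[0,0,0]]]'

```text
time: 16.5
tool_pos: [0.4432, -0.0313, 0.0431]
tool_rot: [-0.003, 0.181, 0.983, 0.0]
contact_force: [-10.8, 2.3, 7.3]
gripper_width: 0.002
```

>>> drive_tool --series '[[[0.0009,-0.0004,0],[0,0,0]],[[0.0019,-0.0007,0],[0,0,0]],[[0.0019,-0.0007,0],[0,0,0]]]'

```text
time: 16.8
tool_pos: [0.4433, -0.0314, 0.043]
tool_rot: [-0.006, 0.181, 0.984, 0.001]
contact_force: [-17.2, 4.7, 15.3]
gripper_width: 0.001
```

The tool stalls at 106 mm from the axis (95 mm home position + 11 mm tip half-width) and the force rises to 17 N, so the slide is on its stop. Backing off to inspect.

>>> drive_tool --series '[[[-0.01,0.004,0],[0,0,0]],[[-0.025,0.0095,0],[0,0,0]],[[-0.034,0.013,0.03],[0,0,0]],[[-0.034,0.013,0.075],[0,0,0]],[[-0.034,0.05,0.12],[0,0,0]],[[-0.034,0.09,0.15],[0,0,0]],[[-0.034,0.135,0.15],[0,0,0]],[[-0.034,0.18,0.15],[0,0,0]]]'

```text
time: 17.6
tool_pos: [0.415, 0.1494, 0.1968]
tool_rot: [0.004, 0.181, 0.983, 0.002]
contact_force: [0.5, -0.5, -0.2]
gripper_width: 0.0
```

>>> drive_tool --series '[[[-0.02,0.045,0],[0,0,0]],[[-0.04,0.09,0],[0,0,0]],[[-0.06,0.135,0],[0,0,0]],[[-0.08,0.18,0],[0,0,0]],[[-0.08,0.22,0],[0,0,0]],[[-0.08,0.22,0],[0,0,0]]]'

```text
time: 18.2
tool_pos: [0.3325, 0.3713, 0.1937]
tool_rot: [0.001, 0.178, 0.984, 0.002]
contact_force: [-0.0, -0.3, -0.1]
gripper_width: 0.0
```

```bash
python3 st.py; python3 look.py k 120 0.02
python3 - <<'E'
from h import *
g=grab_frame('top');overlay('top',g,(.542,-.0695),np.radians(-20.9),np.radians(120),.02,'pics/k_top.png')
cv2.imwrite('pics/k_topfull.png',g[:,:,::-1])
for c in('side','top'):
    for n in('lock_face','fin_face','bolt','block','torch','spring_clamp','wrench'):
        print(c,n,[(np.round(d['location'],3),round(d['confidence'],2)) for d in place_of(c,n)[:1]])
E
```

```text
18.2 [0.3325 0.3713 0.1937] yaw_y 69.45 zdown [ 0.002  0.003 -1.   ] F [-0.  -0.3 -0.1] [ 0.69 -0.23  1.94  0.    1.43 -0.52] 0.00016618866724006415
[ 0.579  -0.0423  0.0594] 0.89 fin turned 123.47167069801628
side lock_face [(array([ 0.45 , -0.036,  0.049]), 0.56)]
side fin_face [(array([ 0.579, -0.042,  0.059]), 0.89)]
side bolt [(array([ 0.452, -0.037,  0.049]), 0.65)]
side block [(array([ 0.494,  0.083, -0.001]), 0.79)]
side torch []
side spring_clamp [(array([ 0.401, -0.42 , -0.002]), 0.51)]
side wrench [(array([ 0.443,  0.438, -0.001]), 0.72)]
top lock_face [(array([ 0.458, -0.037,  0.05 ]), 0.71)]
top fin_face [(array([ 0.58 , -0.046,  0.065]), 0.75)]
top bolt [(array([ 0.607,  0.03 , -0.003]), 0.5)]
top block [(array([ 0.491,  0.09 , -0.002]), 0.8)]
top torch [(array([ 0.478, -0.217,  0.   ]), 0.65)]
top spring_clamp [(array([ 0.399, -0.422, -0.004]), 0.82)]
top wrench [(array([0.442, 0.438, 0.001]), 0.47)]
```

View pics/k_side.png

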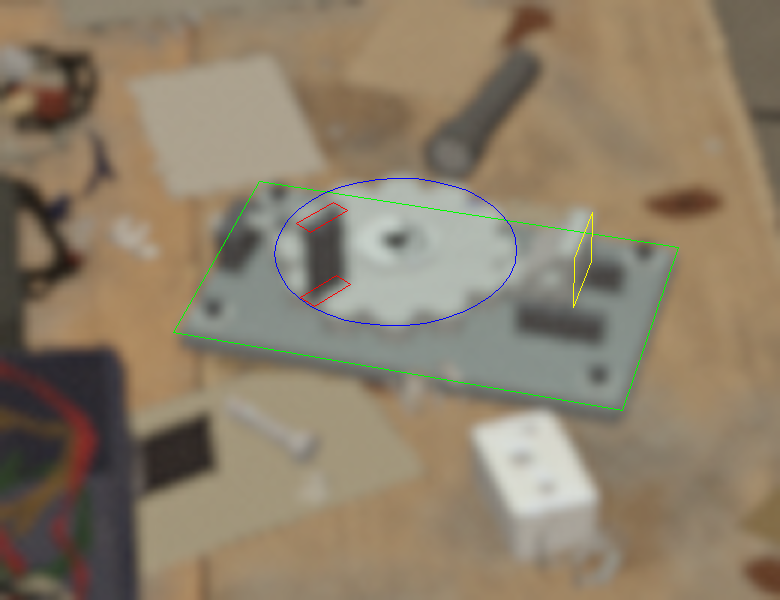

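View pics/k_top.png

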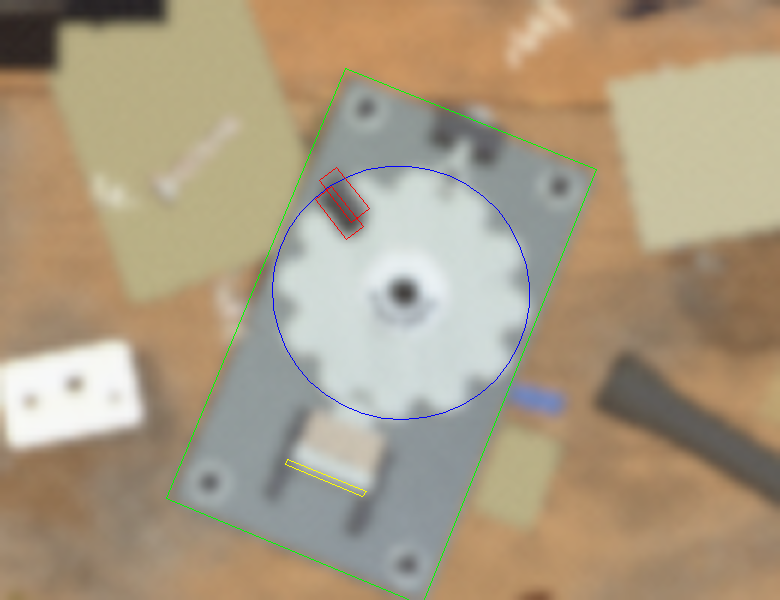

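The side view shows the fin on the 120° overlay at (325,255), with the slide's face at the home position near (583,260). The top view agrees: fin at (342,205), slide nose engaged near (345,425). The bystanders look unmoved and the arm is clear.

```bash
python3 -c "
from plant import *
print(job_done(), state()['time'])"
```

```text
the job is handed in; nothing more can be done
the job is handed in; nothing more can be done
```

The index plate is turned four clicks anticlockwise and the locking slide is fully home; I handed the job in just after 18 s of the allowed 58 s. I pushed the back of the fin one click at a time with the shut fingertips, never pinching it. I then lifted clear and pushed the slide until it stopped.

**Plate:** I looked after every click. The last pictures put the fin on the 120° outline in both views, and the network's estimate was about 123°, within its error.

**Slide:** the tool stalled at 106 mm from the axis, which matches the slide at its stop, and the force rose from 2 N to about 17–20 N. Both final views show the face at the fully home position.

**Bystanders:** none appear to have moved in the final top view, and their measured positions agree with the first ones to about 4 mm. In the final side view the network missed the torch and mistook the slide for the bolt. For those two the top view is the only network check.

**Knuckle contact:** on the first approaches the wide part of the fingers touched the top of the fin, with about 6 N upward at most. I backed off, turned the tool 90° and raised it before any click was made.

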